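Prime the bottle warmer and hold its timer dial at the third click

TASK

Prime the bottle warmer: push the pump's sprung hand lever all the way down and let it come all the way back up, three full strokes or more. Then turn the warmer's spring-return timer dial clockwise past its first two clicks to the third, and finish while still holding the dial there against its spring, with the pump lever up. Leave everything else on the shelf where it stands.

Things in the scene. Friction and masses are not known exactly. Their poses are not given: they have to be found in the camera images.
- warmer: bottle warmer fixed to the shelf (pump and warmer may stand left and right either way round): white deck 260 mm (its x) by 160 mm (y), flat top at 100 mm height; a round well (104 mm wide, rim at 145 mm) on its back half, 70 mm to its +x, holds a bottle whose top is at 269 mm; dial on the front half. Origin: centre of its underside, x to its back, z up
- dial_axis (a point): fixed point on the warmer: the dial's vertical turning axis at the deck's top face (height 100 mm), 45 mm to -x of the warmer's origin; its axes are the warmer's. At dial angle q the fin points from here along the warmer's -x turned by (0.525 - q) rad counterclockwise seen from above: towards -x,-y at rest, towards -x,+y at the third click
- dial (a joint): timer dial angle in rad, 0 at rest, growing clockwise seen from above; clicks at 0.35, 0.70 and 1.05 (the third), end stop at 1.22. A spring drives it back to 0 from everywhere: 0.15 N m at rest, 0.31 at the third click, with a click ripple of +-0.09 N m (about 2 to 9 N at the fin). Three black ridges 3 mm high on the deck, 64 to 78 mm from the axis, mark the clicks
- dial_grip (a point): point on the top edge of the dial's one upright fin, 45 mm from the axis and 39 mm above the deck; can be pinched from above or pushed round. The fin is grey plastic, 12 mm thick, reaches from the axis out to 60 mm and stands 5 to 39 mm above the deck; the dial's round skirt, 56 mm wide, its top 13 mm above the deck, lies under it
- pump: priming pump fixed to the shelf: plinth 150 x 110 x 18 mm, steel column 80 mm wide with a fork to 148 mm height, lever towards its -x. Origin at the centre of its underside, z up
- lever_pivot (a point): fixed point on the pump: the lever's level hinge axis (along the pump's y), at 130 mm height above the pump's origin; its axes are the pump's
- pump_lever (a joint): pump lever angle in rad: 0 at rest (lever 0.35 rad above level), 0.70 fully down against its stop (0.35 rad below level); a spring brings it back to 0 when let up; pressing at the grip takes about 5 N at first to 11 N at full stroke
- lever_grip (a point): centre of the lever's black cross grip, a level bar 24 mm thick and 70 mm long along the pump's y, 150 mm from the pivot towards the pump's -x; its height is 181 mm at rest and 79 mm fully down. Can be pressed from above with closed fingers
- warm_bottle: closed clear plastic bottle 60 mm wide, 165 mm tall, standing in the warmer's well; bystander; origin at the centre of its underside
- bowl: stainless bowl 110 mm wide, 50 mm tall, between pump and warmer; bystander; origin at the centre of its underside
- teat_rack: white plastic rack 70 x 150 x 62 mm with three teats in its slots, nearest the robot; bystander; origin at the centre of its underside
- formula_dispenser: clear plastic push dispenser 120 mm wide, 213 mm tall, at the back; bystander; origin at the centre of its underside
- spare_bottle: closed clear plastic bottle 64 mm wide, 170 mm tall; bystander; origin at the centre of its underside
- jug: steel mug 90 mm wide, 110 mm tall; bystander; origin at the centre of its underside
- jar: glass jar 80 mm wide, 100 mm tall; bystander; origin at the centre of its underside
- lid_tray: empty white plastic tray 120 x 90 x 50 mm; bystander; origin at the centre of its underside

How it is judged:
On the way, in this order (a step that is already met when the one before it is completed fails the run):
1. pump lever fully down, first stroke (value of joint pump_lever above 0.62 rad), for 0.05 s.
2. pump lever back up, first stroke (value of joint pump_lever below 0.08 rad), for 0.05 s.
3. pump lever fully down, second stroke (value of joint pump_lever above 0.62 rad), for 0.05 s.
4. pump lever back up, second stroke (value of joint pump_lever below 0.08 rad), for 0.05 s.
5. pump lever fully down, third stroke (value of joint pump_lever above 0.62 rad), for 0.05 s.
6. pump lever back up, third stroke (value of joint pump_lever below 0.08 rad), for 0.05 s.
7. timer dial at its third click (value of joint dial between 0.95 and 1.15 rad), for 0.2 s.
At the end, for the whole second after the job is handed in: The dial stays at its third click (1.05 rad, within 0.10) for the last second with the fingers pressing on it (over 1 N), and the pump lever is back up (within 0.08 rad of rest). No bystander is more than 25 mm from where it stood (all of step 7 and contact force between the fingers and dial above 1 N and value of joint pump_lever below 0.08 rad and distance of each of warm_bottle, bowl, teat_rack, formula_dispenser, spare_bottle, jug, jar, lid_tray from where it was at the start of the episode below 0.025 m); the arm keeps its last pose, push and grip.
It fails at once if a bystander moved more than 25 mm (distance of any of warm_bottle, bowl, teat_rack, formula_dispenser, spare_bottle, jug, jar, lid_tray from where it was at the start of the episode above 0.025 m).
It also fails if it takes over 54 s, if anything falls off the work surface, if the arm or the gripper's body presses on something with over 40 N, if the wrist force passes 120 N, or if a joint passes its speed limit or range.

ROBOT

A 7-joint arm with a two-finger parallel gripper is mounted at the origin on the work surface. World frame = base frame: x ahead of the robot, y to its left, z up, the work surface at z = 0. Lengths are in m, angles in rad, forces in N, time in s.
With the tool pointing down it reaches from about 0.425 to 0.875 m from the base axis. Payload 4.7 kg.
Tool frame: the origin (TCP) lies on the mounting face of the last link; the fingertips stand 182 mm ahead of it and the grasp point (between the pads) lies ahead of it (ctrl.grip_point_offset is the z of the grasp point in the tool frame, in m); z points along the fingers, y is the line along which they close (so a half turn about z gives the same grasp; the last joint's range is limited). The gripper opens to 87 mm and grips with 3 to 60 N. Pads are 19 mm wide; open, the fingers measure 117 mm over their backs; the gripper's body (75 mm by 190 mm) begins 51 mm behind the grasp point.
Start: joints at [-1.107, 0.321, -0.07, 1.45, 0.023, 1.371, -0.057], TCP at [0.283, 0.585, 0.405] pointing down, gripper open.
Joint ranges: [-2.86, 2.86], [-0.3, 2.09], [-1.38, 1.24], [0.06, 2.45], [-1.56, 4.7], [0.09, 2.05], [-2.69, 2.69]. Speed limits (rad/s): [2.57, 2.57, 3.14, 3.14, 3.14, 3.14, 3.14].

INTERFACE

Orientations are given as a rotation vector (axis times angle).
In Python, from bench import ctrl gives the robot as it stands.
- The arm moves only by the shell command python3 -m inch 'ROWS' [FORCE]. ROWS is a JSON list of rows, 1 to 20 of them, each of 5 numbers: dx, dy, dz in units of 50 mm, then a turn about the tool's z in rad, then the opening from 0.0 (shut) to 1.0 (fully open); each row is the pose to reach, as a shift and turn from the pose commanded when the command began, along the tool's axes at that moment; what a row does not reach only later rows make up. A row lasts 1/10 s, in which the tool goes at most 0.05 m and 0.15 rad, less where a joint would pass 70% of its speed; a pose out of reach is approached as far as the arm can. The fingers move at their own pace and stop on an object; FORCE is the grip in N (left out, the last holds). Time passes only in rows, so rows that do not move let the fingers close. It prints the time, the measured TCP pose, the force, the opening and the grip force at its end. Input that does not fit is refused with a message, and nothing moves.
- ctrl.get_state(): the state, without advancing time (a new reading comes with each control period).
- ctrl.get_image(name): name is "scene" or "top" or "wrist"; returns (picture, depth): 480x640x3 uint8, red, green, blue; 480x640 float32, m along the optical axis (not along the pixel's ray), 0 where there is no reading.
- ctrl.camera_model(name): a dict with "vertical_fov" (degrees; the focal length in pixels is half the picture's height over the tangent of half this angle, whatever the lens; pixels are square), "cx", "cy" (the principal point, pixels), "rvec" (rotation vector, rad) and "tvec" (3), from world to camera coordinates, as OpenCV has them; the wrist camera has in their place "hand_eye" (4x4, takes a point from camera to tool coordinates, whose origin is the TCP and whose axes are the flange's). Camera axes: x right, y down, z forward; pixel columns grow to the right and rows downward; lengths in m; the calibration is good to about 2 mm. A picture is of the moment at which its call begins: read the wrist's pose just before it. camera_model takes no time and is no camera call.
- ctrl.close_job(): hands the job in; it is judged then, once.
The state is a dict: "time": time; "joint_positions": joint angles; "qd": joint speeds; "joint_torque": joint torques, N m; "position": TCP position; "tool_rot": TCP orientation; "ft_force": force on the tool from outside, world axes, zero at the start; "torque": the same for the moment, N m; "grip_width": opening from 0.0 (shut) to 1.0 (fully open); "grip_force": force on a finger pad.
Only numpy, scipy, OpenCV 4.12 (cv2) and the standard library are available. Lean on these libraries where they do the work, as an engineer would, in place of code of your own. Each camera call takes 0.05 s, during which the arm holds its last target. There are 200 camera calls.

## Working session

There is one attempt and no reset: what is moved stays moved. The work goes in short steps, Python scripts to look and compute and a shell command to move; the robot and the scene stay as the last step left them, time stands still between calls to the robot, and variables do not carry over. Pictures are saved under pics/ and viewed, at most 10 in all, crops included, and the job is handed in when it is done.

```bash
ls; mkdir -p pics; cat > h.py <<'E'
import numpy as np, cv2
from bench import ctrl
def cam(n):
    m=ctrl.camera_model(n); f=240/np.tan(np.radians(m['vertical_fov'])/2)
    if 'rvec' in m:
        R=cv2.Rodrigues(np.array(m['rvec'],float))[0]; t=np.array(m['tvec'],float).ravel()
        Rcw=R.T; c=-R.T@t
    else:
        s=ctrl.get_state(); H=np.array(m['hand_eye']); T=cv2.Rodrigues(np.array(s['tool_rot'],float))[0]
        Rcw=T@H[:3,:3]; c=T@H[:3,3]+np.array(s['position'])
    return f,m['cx'],m['cy'],Rcw,c
def cloud(d,C):
    f,cx,cy,R,c=C; v,u=np.mgrid[:480,:640]
    P=np.stack([(u-cx)/f*d,(v-cy)/f*d,d],-1)
    return P@R.T+c
def plane(u,v,z,C):
    f,cx,cy,R,c=C; r=R@np.array([(u-cx)/f,(v-cy)/f,1]); return c+r*(z-c[2])/r[2]
def grab(n):
    C=cam(n); im,d=ctrl.get_image(n); np.savez(f'{n}.npz',im=im,d=d,C=np.array(C,dtype=object)); 
    cv2.imwrite(f'pics/{n}_{len(__import__("os").listdir("pics"))}.png',im[...,::-1]); return im,d,C
E
python3 - <<'E'
from h import *
for n in('top','scene'):
    im,d,C=grab(n); print(n,C[4],C[3][:,2],(d>0).mean())
s=ctrl.get_state(); print(s['position'],s['tool_rot'],ctrl.grip_point_offset)
print(cv2.Rodrigues(np.array(s['tool_rot'],float))[0].round(3))
E
ls pics
```

```text
pics
top [4.79908255e-01 1.36031633e-03 1.57958802e+00] [ 0.07920731  0.00729965 -0.99683144] 0.9960319010416666
scene [1.17036345 1.10112019 0.99123179] [-0.3918979  -0.72009064 -0.57261288] 0.9952180989583334
[0.28253458 0.58517709 0.4037748 ] [-7.00437743e-01 -3.06222282e+00  2.61195661e-03] 0.1635
[[-0.901  0.435 -0.001]
 [ 0.435  0.901 -0.002]
 [-0.    -0.002 -1.   ]]
scene_1.png
top_0.png
```

View pics/top_0.png

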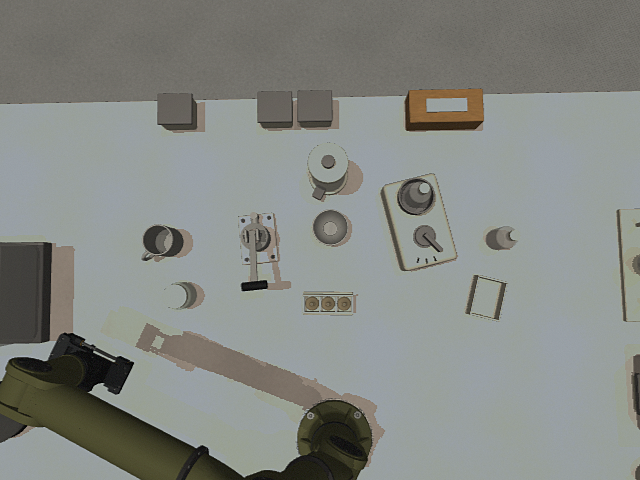

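View pics/scene_1.png

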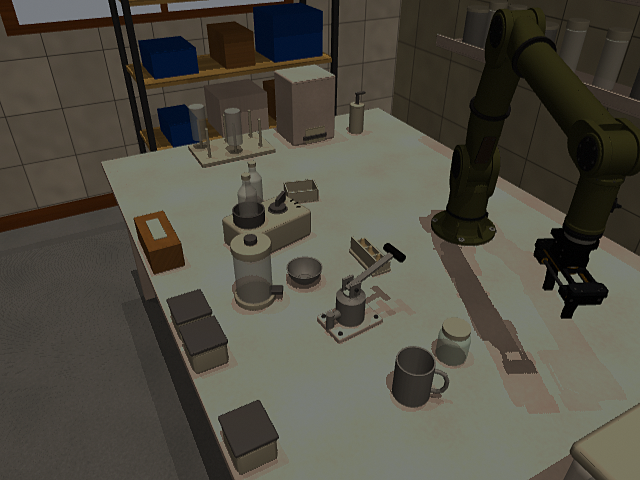

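The top view shows the pump at (257,238) with its black cross grip at (254,286). The warmer deck is centred at about (419,222), with the dial at (425,237) and its fin pointing lower-right. The bowl is at (331,228), the rack at (329,303) and the tray at (486,297).

```bash
python3 - <<'E'
from h import *
z=np.load('top.npz',allow_pickle=True); im,d,C=z['im'],z['d'],z['C']; P=cloud(d,C); g=im.max(-1)
def reg(m,u0,u1,v0,v1):
    k=np.zeros_like(m); k[v0:v1,u0:u1]=m[v0:v1,u0:u1]; return k
# grip
m=reg((g<60)&(P[...,2]>.12),236,275,276,296); q=P[m]; v,u=np.nonzero(m)
r=cv2.minAreaRect(np.c_[u,v].astype(np.float32)); print('grip px',r,'cloud',np.median(q,0),q[:,2].min(),q[:,2].max(),'plane',plane(*r[0],.190,C))
w=np.array([plane(a,b,.19,C)[:2] for a,b in zip(u,v)],np.float32); print(cv2.minAreaRect(w))
# plinth
m=reg(abs(P[...,2]-.018)<.006,225,290,200,275); w=P[m][:,:2].astype(np.float32); print('plinth',m.sum(),cv2.minAreaRect(w))
# deck
m=reg(abs(P[...,2]-.1)<.012,370,470,165,280); w=P[m][:,:2].astype(np.float32); r=cv2.minAreaRect(w);print('deck',m.sum(),np.median(P[m][:,2]),r,cv2.boxPoints(r))
# fin
m=reg((P[...,2]>.128)&(P[...,2]<.15),405,460,222,262); q=P[m]; r=cv2.minAreaRect(q[:,:2].astype(np.float32));print('fin',m.sum(),np.median(q[:,2]),r,cv2.boxPoints(r))
for n,(a,b,c,e) in dict(rack=(295,362,285,322),bowl=(308,355,205,252),tray=(462,512,268,325),disp=(300,355,140,203),bot=(480,522,222,255),jar=(160,203,275,315)).items():
    k=reg(P[...,2]>.02,a,b,c,e); q=P[k]; print(n,q.min(0).round(3),q.max(0).round(3))
E
```

```text
grip px ((254.02439880371094, 285.2195129394531), (8.392796516418457, 25.6201171875), 83.6598129272461) cloud [0.45993324 0.20659653 0.19164087] 0.17470267021947605 1.5795880153477408 plane [0.45960303 0.20705051 0.19      ]
((0.4596084654331207, 0.20707106590270996), (0.022540265694260597, 0.06918719410896301), 5.310915946960449)
plinth 835 ((0.6006053686141968, 0.20826858282089233), (0.149924173951149, 0.16242827475070953), 5.793299674987793)
deck 3682 0.10035456802417253 ((0.634795606136322, -0.2595192790031433), (0.2597090005874634, 0.16066454350948334), 13.130928039550781) [[ 0.49008673 -0.21078737]
 [ 0.526586   -0.3672511 ]
 [ 0.7795045  -0.3082512 ]
 [ 0.7430052  -0.15178746]]
fin 117 0.138436699377116 ((0.5715202689170837, -0.28825893998146057), (0.06524232029914856, 0.013038231991231441), 43.33771896362305) [[ 0.5433202  -0.30590525]
 [ 0.55226827 -0.31538823]
 [ 0.59972036 -0.27061263]
 [ 0.5907723  -0.26112965]]
rack [ 0.37  -0.062  0.02 ] [0.48  0.085 1.58 ]
bowl [ 0.48  -0.055  0.02 ] [0.681 0.053 1.58 ]
tray [ 0.34  -0.521  0.02 ] [4.80e-01 1.00e-03 1.58e+00]
disp [ 0.48  -0.053  0.02 ] [0.845 0.061 1.58 ]
bot [ 0.48  -0.531  0.02 ] [6.16e-01 1.00e-03 1.58e+00]
jar [0.392 0.001 0.02 ] [0.48  0.483 1.58 ]
```

The manual's scale: shifts go in units of 50 mm. Converting my numbers, -0.32 m is -6.4, -0.288 m is -5.76.

```bash
cat >> h.py <<'E'
def go(x,y,z,yaw_y=None):
    s=ctrl.get_state(); T=cv2.Rodrigues(np.array(s['tool_rot'],float))[0]
    print('tool delta',(T.T@(np.array([x,y,z])-np.array(s['position']))).round(4),'tool y yaw deg',np.degrees(np.arctan2(T[1,1],T[0,1])).round(2),'q',np.round(s['joint_positions'],2), 't',s['time'])
E
python3 -m inch '[[-0.64, -0.53, 0, 0, 0], [-1.28, -1.06, 0, -0.1, 0], [-1.92, -1.59, 0, -0.2, 0], [-2.56, -2.12, 0, -0.3, 0], [-3.2, -2.65, 0, -0.4, 0], [-3.84, -3.18, 0, -0.5, 0], [-4.48, -3.71, 0, -0.54, 0], [-5.12, -4.24, 0, -0.54, 0], [-5.76, -4.77, 0.1, -0.54, 0], [-6.4, -5.3, 0.2, -0.54, 0], [-6.4, -5.3, 0.2, -0.54, 0], [-6.4, -5.3, 0.2, -0.54, 0]]' 20
python3 -c "
from h import *
go(.456,.207,.385)"
```

```text
time: 1.3
position: [0.4557, 0.2067, 0.3944]
tool_rot: [0.138, -3.138, -0.0]
ft_force: [0.2, 0.5, -0.4]
grip_width: 0.029
grip_force: 0.0
tool delta [-0.0003  0.0002  0.0094] tool y yaw deg 95.02 q [-0.65  0.01  0.17  1.83 -0.    1.3   1.18] t 1.3
```

```bash
python3 -m inch '[[0, 0, 0.6, 0, 0], [0, 0, 1.2, 0, 0], [0, 0, 1.8, 0, 0], [0, 0, 2.2, 0, 0], [0, 0, 2.36, 0, 0], [0, 0, 2.36, 0, 0], [0, 0, 2.36, 0, 0]]'
python3 -c "
from h import *
im,d,C=grab('scene'); cv2.imwrite('pics/c1.png',cv2.resize(im[180:380,240:500,::-1],None,fx=2,fy=2))"
```

```text
time: 2.0
position: [0.456, 0.21, 0.2788]
tool_rot: [-0.146, 3.135, 0.004]
ft_force: [-0.8, -1.6, 9.8]
grip_width: 0.007
grip_force: 5.2
```

View pics/c1.png

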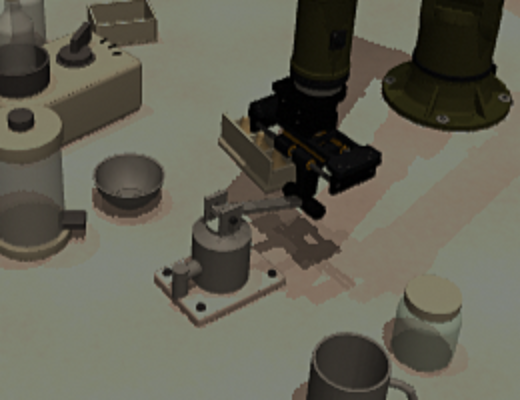

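The crop shows the closed fingers at about (305,195) on the black grip, holding the lever below level. I'll press slightly further to reach the stop, then cycle.

```bash
python3 -m inch '[[0, 0, 0.08, 0, 0], [0, 0, 0.16, 0, 0], [0, 0, 0.16, 0, 0], [0, 0, 0.16, 0, 0], [0, 0, 0.16, 0, 0]]'
python3 -m inch '[[0, 0, -0.6, 0, 0], [0, 0, -1.2, 0, 0], [0, 0, -1.8, 0, 0], [0, 0, -2.52, 0, 0], [0, 0, -2.52, 0, 0], [0, 0, -2.52, 0, 0], [0, 0, -2.52, 0, 0], [0, 0, -2.52, 0, 0], [0, 0, -2.52, 0, 0], [0, 0, -2.52, 0, 0]]'
python3 -c "
from h import *
im,d,C=grab('scene'); cv2.imwrite('pics/c2.png',cv2.resize(im[180:380,240:500,::-1],None,fx=2,fy=2))"
```

```text
time: 2.55
position: [0.457, 0.21, 0.2726]
tool_rot: [-0.146, 3.131, 0.005]
ft_force: [-0.5, -0.3, 15.9]
grip_width: 0.008
grip_force: 8.2
time: 3.55
position: [0.4555, 0.2076, 0.394]
tool_rot: [0.142, -3.137, 0.001]
ft_force: [0.0, 0.0, -0.6]
grip_width: 0.006
grip_force: 0.0
```

View pics/c2.png

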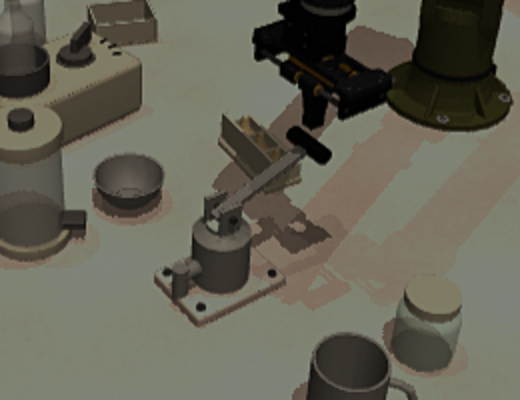

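The lever is fully back up, with the grip at (308,145) clear of the fingers. The 16 N at tip height 0.091 m confirms it reached the stop. I'll do three more strokes, one of them spare.

```bash
for i in 1 2 3; do python3 -m inch '[[0, 0, 0.6, 0, 0], [0, 0, 1.2, 0, 0], [0, 0, 1.8, 0, 0], [0, 0, 2.3, 0, 0], [0, 0, 2.52, 0, 0], [0, 0, 2.52, 0, 0], [0, 0, 2.52, 0, 0], [0, 0, 2.52, 0, 0], [0, 0, 1.8, 0, 0], [0, 0, 1, 0, 0], [0, 0, 0, 0, 0], [0, 0, 0, 0, 0], [0, 0, 0, 0, 0], [0, 0, 0, 0, 0], [0, 0, 0, 0, 0], [0, 0, 0, 0, 0], [0, 0, 0, 0, 0]]' | head -2; done
python3 - <<'E'
from h import *
im,d,C=grab('top')
a=np.radians(13.1); ax=np.array([.6348,-.2595])-.045*np.array([np.cos(a),np.sin(a)])
for q in(0,1.05):
    t=np.pi+a+.525-q; print('axis',ax,'fin dir deg',np.degrees(t),'grip pt',ax+.045*np.array([np.cos(t),np.sin(t)]))
go(.456,.207,.45)
E
```

```text
time: 5.3
position: [0.4554, 0.2076, 0.3938]
time: 7.0
position: [0.4555, 0.2075, 0.3938]
time: 8.7
position: [0.4554, 0.2075, 0.3938]
axis [ 0.59097108 -0.26969931] fin dir deg 223.1802842443682 grip pt [ 0.5581569  -0.30049264]
axis [ 0.59097108 -0.26969931] fin dir deg 163.01971575563175 grip pt [ 0.54793284 -0.25655739]
tool delta [-0.0004 -0.0006 -0.0559] tool y yaw deg 95.17 q [-0.66  0.01  0.18  1.83 -0.    1.3   1.18] t 8.75
```

Scaled: -0.055 m is -1.1, -0.047 m is -0.94.

```bash
python3 -m inch '[[-0.1, -0.94, 0, 0.15, 0.6], [-0.2, -1.88, 0, 0.3, 0.6], [-0.3, -2.82, 0, 0.45, 0.6], [-0.4, -3.76, 0, 0.6, 0.6], [-0.5, -4.7, 0, 0.75, 0.6], [-0.6, -5.64, 0, 0.9, 0.6], [-0.7, -6.58, 0, 1.05, 0.6], [-0.8, -7.52, 0, 1.2, 0.6], [-0.9, -8.46, 0, 1.35, 0.6], [-1, -9.4, 0, 1.5, 0.6], [-1.1, -10.32, 0, 1.65, 0.6], [-1.1, -10.32, 0, 1.8, 0.6], [-1.1, -10.32, 0, 1.95, 0.6], [-1.1, -10.32, 0, 2.1, 0.6], [-1.1, -10.32, 0, 2.25, 0.6], [-1.1, -10.32, 0, 2.4, 0.6], [-1.1, -10.32, 0, 2.478, 0.6], [-1.1, -10.32, 0, 2.478, 0.6], [-1.1, -10.32, 0, 2.478, 0.6], [-1.1, -10.32, 0, 2.478, 0.6]]'
python3 - <<'E'
from h import *
go(.5567,-.3019,.114+.182)
im,d,C=grab('wrist'); P=cloud(d,C); z=P[...,2]
m=(abs(z-.138)<.006)&(np.hypot(P[...,0]-.57,P[...,1]+.29)<.05); q=P[m]; r=cv2.minAreaRect(q[:,:2].astype(np.float32)); print(m.sum(),r,cv2.boxPoints(r))
E
ls -t pics|head -1
```

```text
time: 10.75
position: [0.5569, -0.3013, 0.3946]
tool_rot: [-2.92, -1.158, 0.0]
ft_force: [-0.5, 0.2, 0.2]
grip_width: 0.603
grip_force: 0.0
tool delta [-0.0005  0.0003  0.0986] tool y yaw deg -46.72 q [-0.19  0.37  0.84  1.54 -0.28  1.36 -0.15] t 10.75
2435 ((0.5721354484558105, -0.2906864285469055), (0.0658993124961853, 0.011922959238290787), 42.965213775634766) [[ 0.54396087 -0.308781  ]
 [ 0.552087   -0.3175058 ]
 [ 0.60031    -0.27259186]
 [ 0.5921839  -0.26386705]]
wrist_7.png
```

```bash
python3 -m inch '[[-0.02, 0.02, 0.6, 0, 0.6], [-0.02, 0.02, 1.2, 0, 0.6], [-0.02, 0.02, 1.7, 0, 0.6], [-0.02, 0.02, 1.96, 0, 0.6], [-0.02, 0.02, 1.96, 0, 0.6], [-0.02, 0.02, 1.96, 0, 0.6], [-0.02, 0.02, 1.96, 0, 0], [-0.02, 0.02, 1.96, 0, 0], [-0.02, 0.02, 1.96, 0, 0], [-0.02, 0.02, 1.96, 0, 0], [-0.02, 0.02, 1.96, 0, 0], [-0.02, 0.02, 1.96, 0, 0]]' 25
python3 - <<'E'
from h import *
s=ctrl.get_state(); T=cv2.Rodrigues(np.array(s['tool_rot'],float))[0]; print(s['position'])
ax=np.array([.5913,-.271]); p=np.array(s['position'])[:2]; v=p-ax
print(np.hypot(*v),np.degrees(np.arctan2(v[1],v[0])))
v=.047*np.array([np.cos(np.radians(223.2)),np.sin(np.radians(223.2))])
for k in range(1,12):
    t=-.1*k; w=np.array([[np.cos(t),-np.sin(t)],[np.sin(t),np.cos(t)]])@v
    print(.1*k,(T.T@np.r_[w-v,0]).round(4)[:2])
E
```

```text
time: 12.0
position: [0.5568, -0.3028, 0.2968]
tool_rot: [-2.921, -1.156, -0.0]
ft_force: [-0.4, 0.1, 0.5]
grip_width: 0.141
grip_force: 0.0
[ 0.5568187  -0.30276304  0.29680533]
0.04688123995615986 -137.34974463463206
0.1 [ 0.0002 -0.0047]
0.2 [ 0.0009 -0.0093]
0.30000000000000004 [ 0.0021 -0.0139]
0.4 [ 0.0037 -0.0183]
0.5 [ 0.0057 -0.0225]
0.6000000000000001 [ 0.0082 -0.0265]
0.7000000000000001 [ 0.011  -0.0303]
0.8 [ 0.0142 -0.0337]
0.9 [ 0.0178 -0.0368]
1.0 [ 0.0216 -0.0396]
1.1 [ 0.0257 -0.0419]
```

Scaled: -0.0408 m is -0.816, -0.0396 m is -0.792.

```bash
python3 -m inch '[[0, 0, 0, 0, 0], [0, 0, 0, 0, 0], [0, 0, 0, 0, 0]]'
python3 -m inch '[[0.004, -0.094, 0, 0.1, 0], [0.018, -0.186, 0, 0.2, 0], [0.04, -0.28, 0, 0.3, 0], [0.074, -0.366, 0, 0.4, 0], [0.114, -0.45, 0, 0.5, 0], [0.164, -0.53, 0, 0.6, 0], [0.22, -0.606, 0, 0.7, 0], [0.284, -0.674, 0, 0.8, 0], [0.356, -0.736, 0, 0.9, 0], [0.432, -0.792, 0, 1, 0], [0.474, -0.816, 0, 1.05, 0], [0.474, -0.816, 0, 1.05, 0], [0.474, -0.816, 0, 1.05, 0], [0.474, -0.816, 0, 1.05, 0]]'
python3 - <<'E'
from h import *
go(0,0,0)
s=ctrl.get_state();v=np.array(s['position'])[:2]-np.array([.5913,-.271]);print(np.hypot(*v),np.degrees(np.arctan2(v[1],v[0])))
im,d,C=grab('wrist'); P=cloud(d,C); z=P[...,2]
m=(abs(z-.138)<.006)&(np.hypot(P[...,0]-.57,P[...,1]+.26)<.05); q=P[m]; print(m.sum(),cv2.minAreaRect(q[:,:2].astype(np.float32)))
cv2.imwrite('pics/w2.png',im[...,::-1])
im,d,C=grab('top'); cv2.imwrite('pics/t2.png',cv2.resize(im[150:350,300:540,::-1],None,fx=2.5,fy=2.5))
E
```

```text
time: 12.3
position: [0.5569, -0.3028, 0.2968]
tool_rot: [2.921, 1.156, 0.0]
ft_force: [0.8, 0.2, 0.4]
grip_width: 0.133
grip_force: 25.0
time: 13.7
position: [0.546, -0.2569, 0.2968]
tool_rot: [-3.107, 0.462, 0.0]
ft_force: [-1.5, 0.9, 0.7]
grip_width: 0.133
grip_force: 25.0
tool delta [-0.597  -0.0868  0.297 ] tool y yaw deg -106.91 q [-0.42  0.46  1.04  1.73 -0.43  1.19 -1.13] t 13.7
0.04744129216856208 162.70284852137286
5790 ((0.5716841220855713, -0.27070730924606323), (0.030597390606999397, 0.05008498579263687), 60.18471908569336)
```

View pics/w2.png

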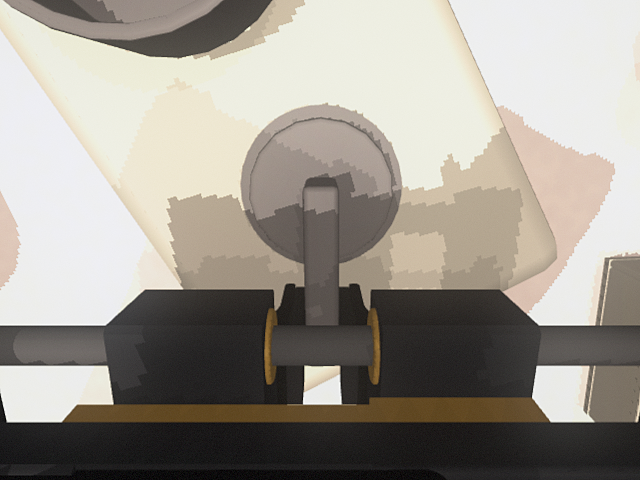

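View pics/t2.png

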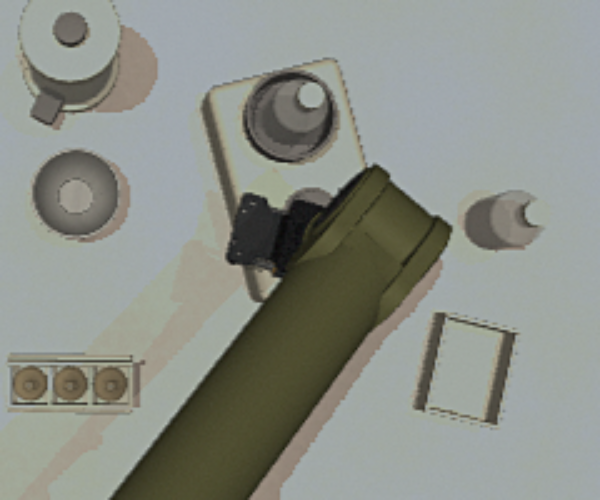

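The wrist view shows the fin upright at column 320, aligned with the fingers, so the dial is at about 1.05 rad. The top crop shows the bystanders where they were. I'll check the lever and the bystanders numerically, then hand in.

```bash
python3 -m inch '[[0, 0, 0, 0, 0], [0, 0, 0, 0, 0], [0, 0, 0, 0, 0]]'
python3 - <<'E'
from h import *
im,d,C=grab('top'); P=cloud(d,C); g=im.max(-1); m=(g<60)&(P[...,2]<.3)&(d>0); m2=np.zeros_like(m); m2[276:296,236:275]=m[276:296,236:275]
z=np.median(P[m2],0); print('grip',z)
o=cv2.imread('pics/top_0.png')[...,::-1]; D=abs(o.astype(int)-im).max(-1)
for n,(a,b,c,e) in dict(rack=(295,362,285,322),bowl=(308,355,205,252),tray=(462,512,268,325),disp=(300,355,140,203),bot=(480,522,222,255),jar=(160,203,275,315),jug=(135,190,220,265),warmb=(395,436,175,215)).items(): print(n,(D[c:e,a:b]>60).mean().round(3))
if abs(z[2]-.1916)<.006: print(ctrl.close_job())
E
```

```text
time: 14.1
position: [0.546, -0.2569, 0.2968]
tool_rot: [-3.107, 0.463, 0.001]
ft_force: [-2.5, 1.3, 2.7]
grip_width: 0.135
grip_force: 25.0
grip [0.45992723 0.20642419 0.19152829]
rack 0.0
bowl 0.0
tray 0.0
disp 0.0
bot 0.002
jar 0.0
jug 0.0
warmb 0.0
the job is handed in; nothing more can be done
None
```

I gave the pump four full strokes and handed in at about 14 s with the dial held at its third click (about 1.05 rad, 25 N grip), the lever up and no sign of any bystander having moved; the verdict was not shown.

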